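# Finger-test the wheels of a bench roller lane

### The job

Check that no wheel of the roller lane is seized: with the fingertips, lightly stroke along the tops of the yellow wheels of each rail, from the entry plate towards the red end stop, so that every wheel on both rails visibly turns the way boxes will roll. Use only a light touch, pick nothing up and leave the loose things between and around the rails where they are.

Things in the scene. Friction and masses are not known exactly. Their poses are not given: they have to be found in the camera images.
- lane: Bolted-down lane of two steel rails, each 340 mm long and 40 wide, along lane y at lane x = -60 mm (near rail) and +60 mm (far rail). Each has 7 yellow rigid free-turning wheels, 28 mm diameter, 18 wide, axles along x, at lane y = -99, -66, -33, 0, 33, 66, 99 mm. Wheel tops 63 mm above the bench, rail edges 55. Bars under the rails: 200 mm wide. Origin: lane centre at bench height, z up.
- stop: Red end stop, an upright bar 165 mm across the lane, 10 mm thick (rubber buffers 18 mm), top 87 mm above the bench, bolted across both rails at one end, 155 mm from the lane's centre along lane y, at either the +y or the -y end. Origin at the middle of its underside, 55 mm above the bench.
- entry: Flat aluminium entry plate, 165 x 26 x 3 mm, across both rails at the end opposite the stop (155 mm from the lane's centre), top 58 mm above the bench (5 mm below the wheel tops). Origin at the middle of its underside.
- near_1 (a joint): Turn (rad) of wheel 1 of the near rail, counted from the lane's -y end; 0 at the start, grows as the top of the wheel moves towards lane +y. It stays where it is left.
- near_2 (a joint): Turn (rad) of wheel 2 of the near rail, counted from the lane's -y end; 0 at the start, grows as the top of the wheel moves towards lane +y. It stays where it is left.
- near_3 (a joint): Turn (rad) of wheel 3 of the near rail, counted from the lane's -y end; 0 at the start, grows as the top of the wheel moves towards lane +y. It stays where it is left.
- near_4 (a joint): Turn (rad) of wheel 4 of the near rail, counted from the lane's -y end; 0 at the start, grows as the top of the wheel moves towards lane +y. It stays where it is left.
- near_5 (a joint): Turn (rad) of wheel 5 of the near rail, counted from the lane's -y end; 0 at the start, grows as the top of the wheel moves towards lane +y. It stays where it is left.
- near_6 (a joint): Turn (rad) of wheel 6 of the near rail, counted from the lane's -y end; 0 at the start, grows as the top of the wheel moves towards lane +y. It stays where it is left.
- near_7 (a joint): Turn (rad) of wheel 7 of the near rail, counted from the lane's -y end; 0 at the start, grows as the top of the wheel moves towards lane +y. It stays where it is left.
- far_1 (a joint): Turn (rad) of wheel 1 of the far rail, counted from the lane's -y end; 0 at the start, grows as the top of the wheel moves towards lane +y. It stays where it is left.
- far_2 (a joint): Turn (rad) of wheel 2 of the far rail, counted from the lane's -y end; 0 at the start, grows as the top of the wheel moves towards lane +y. It stays where it is left.
- far_3 (a joint): Turn (rad) of wheel 3 of the far rail, counted from the lane's -y end; 0 at the start, grows as the top of the wheel moves towards lane +y. It stays where it is left.
- far_4 (a joint): Turn (rad) of wheel 4 of the far rail, counted from the lane's -y end; 0 at the start, grows as the top of the wheel moves towards lane +y. It stays where it is left.
- far_5 (a joint): Turn (rad) of wheel 5 of the far rail, counted from the lane's -y end; 0 at the start, grows as the top of the wheel moves towards lane +y. It stays where it is left.
- far_6 (a joint): Turn (rad) of wheel 6 of the far rail, counted from the lane's -y end; 0 at the start, grows as the top of the wheel moves towards lane +y. It stays where it is left.
- far_7 (a joint): Turn (rad) of wheel 7 of the far rail, counted from the lane's -y end; 0 at the start, grows as the top of the wheel moves towards lane +y. It stays where it is left.
- impact_wrench: Black and silver air impact wrench lying on its side, about 185 x 180 x 66 mm. Origin under its middle, on the bench.
- air_ratchet: Silver air ratchet with red lever lying down, 270 mm long, 45 mm high. Origin under its middle.
- chisel_bit: Dark hexagonal bull-point chisel lying down, 250 mm long, 20 mm thick. Origin under its middle.
- socket_large: Dark steel impact socket standing on the bench between the two rails, 34 mm diameter, 50 mm high. Origin at its underside.
- socket_small: Dark steel impact socket standing on the bench between the two rails, 26 mm diameter, 45 mm high. Origin at its underside.
- oil_bottle: White oil bottle with red cap, 52 mm diameter, 120 mm high. Origin at its underside.
- parts_cup: Small steel bowl, 72 mm diameter, 50 mm high. Origin at its underside.

How it is judged (in metres and radians):
At the end, for the whole second after the job is handed in: Each of the 14 wheels stands turned by more than 0.3 rad (17 degrees) from its start, its top towards the end stop; all loose things lie within 10 mm of where they were (((y of stop in the frame of lane above 0.1 m and value of joint each of near_1, near_2, near_3, near_4, near_5, near_6, near_7, far_1, far_2, far_3, far_4, far_5, far_6, far_7 above 0.3 rad) or (y of stop in the frame of lane below -0.1 m and value of joint each of near_1, near_2, near_3, near_4, near_5, near_6, near_7, far_1, far_2, far_3, far_4, far_5, far_6, far_7 below -0.3 rad)) and distance of each of impact_wrench, air_ratchet, chisel_bit, socket_large, socket_small, oil_bottle, parts_cup from where it was at the start of the episode below 0.01 m); the robot touches nothing.
It fails at once if the fingers press the lane or its wheels harder than a light touch (over 40 N) (contact force between the fingers and lane above 40 N).
It fails at once if a socket between the rails is moved, tipped or lifted (more than 10 mm) (distance of any of socket_large, socket_small from where it was at the start of the episode above 0.01 m).
It fails at once if the oil bottle or the parts bowl is moved, tipped or lifted (more than 10 mm) (distance of any of oil_bottle, parts_cup from where it was at the start of the episode above 0.01 m).
It fails at once if a tool beside the lane is moved, tipped or lifted (more than 10 mm) (distance of any of impact_wrench, air_ratchet, chisel_bit from where it was at the start of the episode above 0.01 m).
It also fails if it takes over 54 s, if anything falls off the work surface, if the arm or the gripper's body presses on something with over 40 N, if the wrist force passes 120 N, or if a joint passes its speed limit or range.

### The arm

A 6-joint arm with a two-finger parallel gripper is mounted at the origin on the work surface. World frame = base frame: x ahead of the robot, y to its left, z up, the work surface at z = 0. Lengths are in mm, angles in rad, forces in N, time in s.
With the tool pointing down it reaches from about 350 to 875 mm from the base axis. Payload 4.2 kg.
Tool frame: the origin (TCP) lies at the very end of the fingers, on their centre line; the grasp point (between the pads) lies 19 mm behind it; z points along the fingers, y is the line along which they close (so a half turn about z gives the same grasp; the last joint's range is limited). The gripper opens to 85 mm and grips with 20 to 120 N. Pads are 22 mm wide; open, the fingers measure 114 mm over their backs; the gripper's body (76 mm by 85 mm) begins 54 mm behind the grasp point. The pads swing forward as they close: fully open they stand 13 mm farther back than shut.
Start: joints at [1.543, 0.385, 0.008, 0, -1.194, -0.259], TCP at [176.771, 599.459, 231.312] pointing down, gripper open.
Joint ranges: [-3.14, 3.14], [-1.21, 2.06], [-1.07, 1.41], [-3.16, 2.05], [-2.99, -0.16], [-3.1, 3.1]. Speed limits (rad/s): [2.79, 2.79, 3.14, 3.14, 3.14, 3.14].

### API

Orientations are given as a unit quaternion [x, y, z, w].
In Python, from bench import arm, optics gives the robot as it stands. The module is installed in compiled form; this text tells all that it offers.
- The arm moves only by the tool step_arm, never from a script. Its argument "motion" is a list of rows, each an object with "dr": the turn, a rotation vector about the tool's x, y, z in units of 8 degrees (1.0 is 8 degrees), a list of three; "slide": the shift along the tool's x, y, z in mm, a list of three; "jaw": the finger opening in mm, from 0 to 85.4. A call has exactly 8 rows; each row is the pose to reach, as a shift and turn from the pose commanded when the call began, along the tool's axes at that moment; what a row does not reach only later rows make up. A row lasts 1/8 s, in which the tool goes at most 62.5 mm and 10.7 degrees, less where a joint would pass 70% of its speed; a pose out of reach is approached as far as the arm can. A call with a gripper value outside its range is refused whole. The fingers move at their own pace and stop on an object; the grip force is fixed at half the most. Time passes only in rows, so rows that repeat a pose let the fingers close, or fill a call up. It gives the time, the measured TCP pose, the force, the opening and the grip force at its end, in the units of the state.
- arm.read_state(): the state, without advancing time (a new reading comes with each control period).
- optics.get_image(name): name is "scene" or "side" or "wrist"; returns the picture (420x560x3 uint8, blue, green, red); there is no depth.
- optics.camera_info(name): a dict with "camera_matrix" (3x3 intrinsics, pixels), "view" (4x4, takes a point from world to camera coordinates); the wrist camera has in their place "T_tool_cam" (4x4, takes a point from camera to tool coordinates, whose origin is the TCP and whose axes are the flange's). Camera axes: x right, y up, looking along -z (the intrinsics and any distortion apply to the point x, -y, -z); pixel columns grow to the right and rows downward; lengths in mm; the calibration is good to about 2 mm. The wrist camera is an equidistant fisheye: a pixel r from the principal point sees the ray r / f radians off the axis. A picture is of the moment at which its call begins: read the wrist's pose just before it. camera_info takes no time and is no camera call.
- arm.job_done(): hands the job in; it is judged then, once.
The state is a dict: "clock": time; "joints": joint angles; "joint_vel": joint speeds; "joint_efforts": joint torques, N m; "position": TCP position; "ee_rot": TCP orientation; "contact_force": force on the tool from outside, world axes, zero at the start; "wrist_torque": the same for the moment, N m; "gripper_width": finger opening in mm; "grasp_force": force on a finger pad.
Only numpy, scipy, OpenCV 4.12 (cv2) and the standard library are available. Lean on these libraries where they do the work, as an engineer would, in place of code of your own. Each camera call takes 0.05 s, during which the arm holds its last target. There are 200 camera calls.

## Working session

There is one attempt and no reset: what is moved stays moved. The work goes in short steps, Python scripts to look and compute and a tool call to move; the robot and the scene stay as the last step left them, time stands still between calls to the robot, and variables do not carry over. Pictures are saved under pics/ and viewed, at most 10 in all, crops included, and the job is handed in when it is done.

Besides the shell and the picture viewer there is one more tool, called after "Emit:" as name([rows], argument=value, ...), one row to a line, values as JSON. step_arm: Moves the arm, as the interface text tells. Its arguments: {"type":"object","properties":{"motion":{"type":"array","items":{"type":"object","properties":{"dr":{"type":"array","items":{"type":"number"}},"slide":{"type":"array","items":{"type":"number"}},"jaw":{"type":"number"}}}}},"required":["motion"]}

```bash
mkdir -p pics; python3 - <<'E'
from bench import arm, optics
import cv2,numpy as np
s=arm.read_state(); print(s)
for n in("scene","side","wrist"):
    cv2.imwrite(f"pics/{n}0.png",optics.get_image(n)); print(n,optics.camera_info(n))
a=[cv2.imread(f"pics/{n}0.png") for n in("scene","side")]
E
```

```text
{'clock': 0.0, 'joints': array([ 1.54257430e+00,  3.85527798e-01,  6.63341308e-03, -5.37937089e-04,
       -1.19400823e+00, -2.58594020e-01]), 'joint_vel': array([-0.00141569,  0.00031319, -0.0015781 ,  0.00084413,  0.00055638,
       -0.00132157]), 'joint_efforts': array([ 1.82602946e-05, -3.92288017e+01,  1.88411969e+01,  4.18646783e+00,
       -4.49734333e-03, -2.41246831e-06]), 'position': array([176.62157836, 598.90885074, 230.23614272]), 'ee_rot': array([ 9.89719915e-01, -1.43015101e-01, -1.27300504e-04,  1.07489654e-03]), 'contact_force': array([-0.41245773, -0.57007792,  0.47716061]), 'wrist_torque': array([0.03160701, 0.0136582 , 0.09151153]), 'grasp_force': 0.0, 'gripper_width': 85.6057571711249}
scene {'camera_matrix': array([[442.19382675,   0.        , 278.87970817],
       [  0.        , 442.19382675, 210.15189687],
       [  0.        ,   0.        ,   1.        ]]), 'view': array([[-8.28344124e-01,  5.59869325e-01,  1.98078563e-02,
         4.58595339e+02],
       [-3.50179949e-01, -5.45053085e-01,  7.61768428e-01,
         1.43244492e+02],
       [ 4.37287109e-01,  6
[... 507 characters left out ...]
 [-2.75473110e-01, -5.69787517e-01,  7.74245924e-01,
        -1.10567184e+03],
       [ 0.00000000e+00,  0.00000000e+00,  0.00000000e+00,
         1.00000000e+00]])}
wrist {'camera_matrix': array([[325.1922621 ,   0.        , 283.33760827],
       [  0.        , 325.1922621 , 219.21091884],
       [  0.        ,   0.        ,   1.        ]]), 'T_tool_cam': array([[-4.06134955e-04,  9.63555569e-01,  2.67507945e-01,
         6.66722499e+01],
       [ 9.99999434e-01,  6.54511341e-04, -8.39314597e-04,
        -9.88885130e-01],
       [-9.83813238e-04,  2.67507452e-01, -9.63555289e-01,
        -1.41891647e+02],
       [ 0.00000000e+00,  0.00000000e+00,  0.00000000e+00,
         1.00000000e+00]])}
```

View pics/scene0.png

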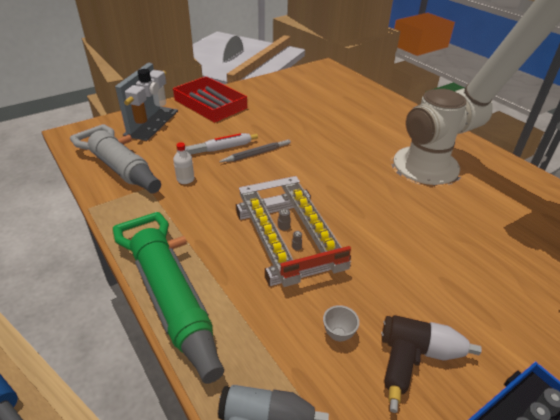

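View pics/side0.png

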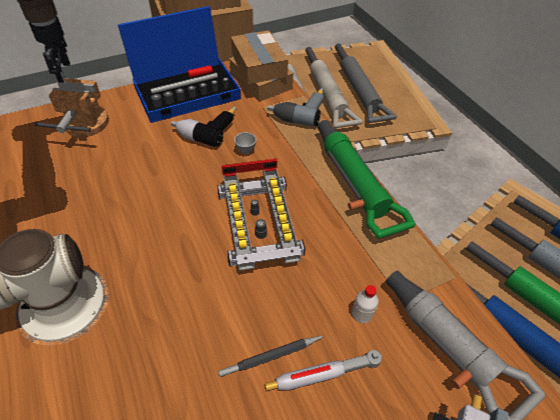

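The scene view shows the lane with its red stop at about (318,262), the entry plate at (270,186), and sockets at (285,218) and (297,240). The side view has the stop at (250,167) and the entry plate at (265,255). Next I'll measure the wheels and the stop.

```bash
cat > h.py <<'E'
import cv2,numpy as np
from bench import optics
def ray(n,p):
    i=optics.camera_info(n);K=i["camera_matrix"];V=i["view"];R=V[:3,:3]
    x,y=(p[0]-K[0,2])/K[0,0],(p[1]-K[1,2])/K[1,1]
    return -R.T@V[:3,3],R.T@np.array([x,-y,-1])
def onz(n,p,z):
    o,d=ray(n,p);return o+d*(z-o[2])/d[2]
def tri(p,q):
    a,d=ray("scene",p);b,e=ray("side",q)
    t=np.linalg.lstsq(np.c_[d,-e],b-a,rcond=None)[0]
    P,Q=a+t[0]*d,b+t[1]*e;return (P+Q)/2,np.linalg.norm(P-Q)
def blobs(n,lo,hi,amin):
    im=cv2.imread(f"pics/{n}0.png");h=cv2.cvtColor(im,cv2.COLOR_BGR2HSV)
    m=cv2.inRange(h,lo,hi);k,_,st,c=cv2.connectedComponentsWithStats(m,connectivity=4)
    return [(c[i],st[i]) for i in range(1,k) if st[i,4]>=amin]
E
python3 - <<'E'
from h import *
np.set_printoptions(precision=1,suppress=True)
for n,box in(("scene",(230,175,360,290)),("side",(210,150,310,275))):
    print(n)
    for c,s in blobs(n,(24,150,120),(34,255,255),5):
        if box[0]<c[0]<box[2] and box[1]<c[1]<box[3]: print(c,s[4],onz(n,c,60))
    for c,s in blobs(n,(0,150,60),(8,255,255),60):
        if box[0]-10<c[0]<box[2] and box[1]<c[1]<box[3]: print("red",c,s,onz(n,c,75))
a=cv2.imread("pics/scene0.png")[165:295,220:370];b=cv2.imread("pics/side0.png")[145:280,200:320]
cv2.imwrite("pics/c.png",np.hstack([cv2.resize(a,(460,400),interpolation=cv2.INTER_CUBIC),cv2.resize(b,(340,400),interpolation=cv2.INTER_CUBIC)]))
E
```

```text
scene
[314.6 219.3] 435 [496.   69.3  60. ]
[268.7 230.1] 475 [611.9  40.8  60. ]
red [314.6 260.8] [281 246  70  32 786] [590.2 189.8  75. ]
side
[273.6 181.1] 21 [628.7 107.7  60. ]
[232.1 186.6] 17 [511.1 136.5  60. ]
[275.6 189.6] 17 [619.9  75.2  60. ]
[233.6 195.2] 18 [502.8 104.1  60. ]
[277.7 198.3] 19 [611.3  42.9  60. ]
[235.3 203.8] 18 [495.2  72.4  60. ]
[279.9 206.8] 17 [603.6  11.8  60. ]
[237.  212.7] 18 [487.6  40.8  60. ]
[282.3 215.9] 18 [595.4 -20.1  60. ]
[238.8 222.3] 21 [479.5   7.8  60. ]
[284.9 225.4] 21 [587.5 -52.4  60. ]
[240.6 232. ] 23 [471.7 -24.2  60. ]
[287.4 235.2] 21 [579.5 -84.5  60. ]
[242.2 241.8] 21 [463.3 -55.5  60. ]
red [249.4 166.3] [222 158  56  19 426] [582.8 178.3  75. ]
```

View pics/c.png

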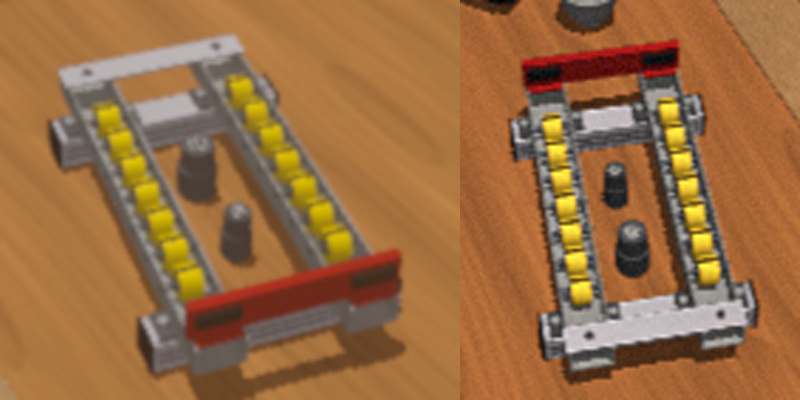

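The two views agree: the wheel rows are 120 mm apart and the 7 wheels span 198 mm. The lane centre is at about (550, 41), and lane y (0.242, 0.970) points to the stop. The tool is already within 2.5° of the lane axes. Next I'll work out the approach in tool axes.

```bash
cat > g.py <<'E'
import sys,numpy as np
from bench import arm
from scipy.spatial.transform import Rotation as R
np.set_printoptions(precision=2,suppress=True)
C=np.array([549.8,40.6,0]);X=np.array([.9703,-.2420,0]);Y=np.array([.2420,.9703,0]);L=np.array([X,Y,[0,0,1]])
def show():
    s=arm.read_state();Rt=R.from_quat(s["ee_rot"]).as_matrix()
    print("t",s["clock"],"lane pos",L@(s["position"]-C),"F",s["contact_force"],"w",s["gripper_width"])
    return s,Rt
if __name__=="__main__":
    s,Rt=show()
    for a in sys.argv[1:]:
        p=C+L.T@np.array(eval(a)); print(a,"slide from measured",Rt.T@(p-s["position"]))
    print("lane axes in tool:",(L@Rt)); print("align rotvec/8deg",R.from_matrix(Rt.T@np.c_[X,-Y,[0,0,-1]]).as_rotvec(degrees=True)/8)
E
python3 g.py "(-60,-125,231)" "(-60,-125,110)"
```

```text
t 0.15 lane pos [-497.18  451.56  230.47] F [-0.51  0.29 -0.01] w 85.48946586696357
(-60,-125,231) slide from measured [461.26 557.47   0.5 ]
(-60,-125,110) slide from measured [461.24 557.26 121.5 ]
lane axes in tool: [[ 1.   -0.04  0.  ]
 [-0.04 -1.   -0.  ]
 [ 0.    0.   -1.  ]]
align rotvec/8deg [ 0.01 -0.   -0.3 ]
```

Emit:
step_arm([
  {"dr":[0,0,0],"slide":[16,19,0],"jaw":0},
  {"dr":[0,0,0],"slide":[48,58,0],"jaw":0},
  {"dr":[0,0,0],"slide":[84,101,0],"jaw":0},
  {"dr":[0,0,0],"slide":[120,145,0],"jaw":0},
  {"dr":[0,0,-0.1],"slide":[156,188,0],"jaw":0},
  {"dr":[0,0,-0.2],"slide":[192,232,0],"jaw":0},
  {"dr":[0,0,-0.3],"slide":[228,275,0],"jaw":0},
  {"dr":[0,0,-0.3],"slide":[250,302,0],"jaw":0},
])

```text
clock: 1.15
position: [331.3, 236.7, 231.3]
ee_rot: [0.992, -0.123, -0.0, -0.0]
contact_force: [0.2, 0.3, -0.4]
gripper_width: -0.2
grasp_force: 0.0
```

```bash
python3 g.py "(-60,-125,231)" "(-60,-125,110)"
```

```text
t 1.15 lane pos [-259.49  137.43  231.3 ] F [ 0.15  0.3  -0.43] w -0.21386752760597294
(-60,-125,231) slide from measured [199.94 262.08   0.26]
(-60,-125,110) slide from measured [199.96 262.08 121.26]
lane axes in tool: [[ 1. -0. -0.]
 [-0. -1.  0.]
 [-0. -0. -1.]]
align rotvec/8deg [-0.    0.   -0.01]
```

Emit:
step_arm([
  {"dr":[0,0,0],"slide":[25,32,0],"jaw":0},
  {"dr":[0,0,0],"slide":[55,71,10],"jaw":0},
  {"dr":[0,0,0],"slide":[85,111,30],"jaw":0},
  {"dr":[0,0,0],"slide":[115,150,50],"jaw":0},
  {"dr":[0,0,0],"slide":[145,190,70],"jaw":0},
  {"dr":[0,0,0],"slide":[175,229,95],"jaw":0},
  {"dr":[0,0,0],"slide":[192,250,115],"jaw":0},
  {"dr":[0,0,0],"slide":[198,258,126],"jaw":0},
])

```text
clock: 2.15
position: [460.4, -60.6, 104.0]
ee_rot: [0.992, -0.123, -0.001, 0.0]
contact_force: [-0.5, -0.2, -0.4]
gripper_width: -0.2
grasp_force: 0.0
```

```bash
python3 g.py "(-60,-99,66)"; python3 - <<'E'
from bench import optics
import cv2,numpy as np
a=optics.get_image("scene")[110:310,200:400];b=optics.get_image("side")[110:310,160:360]
cv2.imwrite("pics/d.png",cv2.resize(np.hstack([a,b]),(800,400),interpolation=cv2.INTER_CUBIC))
E
```

```text
t 2.15 lane pos [ -62.27 -119.87  103.99] F [-0.54 -0.17 -0.44] w -0.2122857876113411
(-60,-99,66) slide from measured [  2.28 -20.91  37.97]
lane axes in tool: [[ 1. -0. -0.]
 [-0. -1. -0.]
 [-0.  0. -1.]]
align rotvec/8deg [ 0.01  0.01 -0.02]
```

View pics/d.png

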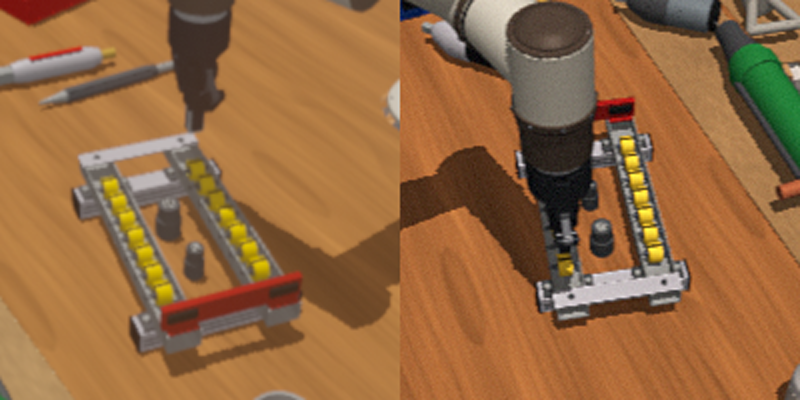

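Emit:
step_arm([
  {"dr":[0,0,0],"slide":[1,-8,10],"jaw":0},
  {"dr":[0,0,0],"slide":[2,-16,24],"jaw":0},
  {"dr":[0,0,0],"slide":[2,-18,34],"jaw":0},
  {"dr":[0,0,0],"slide":[2,-18,38],"jaw":0},
  {"dr":[0,0,0],"slide":[2,-18,39],"jaw":0},
  {"dr":[0,0,0],"slide":[2,-18,39],"jaw":0},
  {"dr":[0,0,0],"slide":[2,-18,39],"jaw":0},
  {"dr":[0,0,0],"slide":[2,-18,39],"jaw":0},
])

```text
clock: 3.25
position: [467.1, -42.3, 66.6]
ee_rot: [0.992, -0.122, 0.0, -0.0]
contact_force: [0.5, -0.3, -1.0]
gripper_width: -0.1
grasp_force: 0.0
```

```bash
python3 g.py "(-60,-99,63)"
```

```text
t 3.25 lane pos [ -60.14 -100.47   66.59] F [ 0.48 -0.27 -0.98] w -0.13426777806339502
(-60,-99,63) slide from measured [ 0.14 -1.47  3.59]
lane axes in tool: [[ 1. -0.  0.]
 [-0. -1.  0.]
 [ 0. -0. -1.]]
align rotvec/8deg [-0.   -0.   -0.01]
```

Emit:
step_arm([
  {"dr":[0,0,0],"slide":[0,0,0.5],"jaw":0},
  {"dr":[0,0,0],"slide":[0,0,1],"jaw":0},
  {"dr":[0,0,0],"slide":[0,0,1.5],"jaw":0},
  {"dr":[0,0,0],"slide":[0,0,2],"jaw":0},
  {"dr":[0,0,0],"slide":[0,0,2.5],"jaw":0},
  {"dr":[0,0,0],"slide":[0,0,2.5],"jaw":0},
  {"dr":[0,0,0],"slide":[0,0,2.5],"jaw":0},
  {"dr":[0,0,0],"slide":[0,0,2.5],"jaw":0},
])

```text
clock: 4.25
position: [467.0, -42.3, 63.8]
ee_rot: [0.993, -0.122, 0.0, 0.0]
contact_force: [0.6, 1.1, -0.2]
gripper_width: 0.1
grasp_force: 0.0
```

Emit:
step_arm([
  {"dr":[0,0,0],"slide":[0,0,0.2],"jaw":0},
  {"dr":[0,0,0],"slide":[0,0,0.4],"jaw":0},
  {"dr":[0,0,0],"slide":[0,0,0.6],"jaw":0},
  {"dr":[0,0,0],"slide":[0,0,0.7],"jaw":0},
  {"dr":[0,0,0],"slide":[0,0,0.7],"jaw":0},
  {"dr":[0,0,0],"slide":[0,0,0.7],"jaw":0},
  {"dr":[0,0,0],"slide":[0,0,0.7],"jaw":0},
  {"dr":[0,0,0],"slide":[0,0,0.7],"jaw":0},
])

```text
clock: 5.25
position: [467.0, -42.3, 63.1]
ee_rot: [0.993, -0.122, -0.0, 0.0]
contact_force: [0.0, -0.3, -0.1]
gripper_width: 0.3
grasp_force: 0.1
```

Emit:
step_arm([
  {"dr":[0,0,0],"slide":[0,0,0.1],"jaw":0},
  {"dr":[0,0,0],"slide":[0,0,0.3],"jaw":0},
  {"dr":[0,0,0],"slide":[0,0,0.5],"jaw":0},
  {"dr":[0,0,0],"slide":[0,0,0.5],"jaw":0},
  {"dr":[0,0,0],"slide":[0,0,0.5],"jaw":0},
  {"dr":[0,0,0],"slide":[0,0,0.5],"jaw":0},
  {"dr":[0,0,0],"slide":[0,0,0.5],"jaw":0},
  {"dr":[0,0,0],"slide":[0,0,0.5],"jaw":0},
])

```text
clock: 6.25
position: [467.0, -42.3, 63.0]
ee_rot: [0.993, -0.122, 0.0, 0.0]
contact_force: [-1.3, 0.2, 5.0]
gripper_width: -0.0
grasp_force: 2.7
```

Emit:
step_arm([
  {"dr":[0,0,0],"slide":[0,0,-4],"jaw":0},
  {"dr":[0,0,0],"slide":[0,8,-5],"jaw":0},
  {"dr":[0,0,0],"slide":[0,18,-5],"jaw":0},
  {"dr":[0,0,0],"slide":[0,24,-4],"jaw":0},
  {"dr":[0,0,0],"slide":[0,24,-2],"jaw":0},
  {"dr":[0,0,0],"slide":[0,24,0],"jaw":0},
  {"dr":[0,0,0],"slide":[0,24,0.2],"jaw":0},
  {"dr":[0,0,0],"slide":[0,24,0.2],"jaw":0},
])

```text
clock: 7.25
position: [461.2, -65.4, 62.4]
ee_rot: [0.993, -0.122, -0.0, 0.0]
contact_force: [0.7, -0.3, -0.7]
gripper_width: 0.1
grasp_force: 0.0
```

Emit:
step_arm([
  {"dr":[0,0,0],"slide":[0,-3,0],"jaw":0},
  {"dr":[0,0,0],"slide":[0,-6,0],"jaw":0},
  {"dr":[0,0,0],"slide":[0,-9,0],"jaw":0},
  {"dr":[0,0,0],"slide":[0,-12,0],"jaw":0},
  {"dr":[0,0,0],"slide":[0,-15,0],"jaw":0},
  {"dr":[0,0,0],"slide":[0,-18,0],"jaw":0},
  {"dr":[0,0,0],"slide":[0,-21,0],"jaw":0},
  {"dr":[0,0,0],"slide":[0,-24,0],"jaw":0},
])

```text
clock: 8.25
position: [467.2, -42.0, 63.0]
ee_rot: [0.993, -0.122, 0.0, 0.0]
contact_force: [-1.6, 0.1, 4.5]
gripper_width: 0.1
grasp_force: 2.5
```

```bash
python3 g.py
```

```text
t 8.25 lane pos [ -60.19 -100.15   62.95] F [-1.57  0.13  4.5 ] w 0.07684760905246425
lane axes in tool: [[ 1. -0.  0.]
 [-0. -1.  0.]
 [ 0. -0. -1.]]
align rotvec/8deg [-0. -0. -0.]
```

Emit:
step_arm([
  {"dr":[0,0,0],"slide":[0,-5,0.1],"jaw":0},
  {"dr":[0,0,0],"slide":[0,-10,0.2],"jaw":0},
  {"dr":[0,0,0],"slide":[0,-15,0.3],"jaw":0},
  {"dr":[0,0,0],"slide":[0,-20,0.3],"jaw":0},
  {"dr":[0,0,0],"slide":[0,-25,0.3],"jaw":0},
  {"dr":[0,0,0],"slide":[0,-30,0.3],"jaw":0},
  {"dr":[0,0,0],"slide":[0,-35,0.3],"jaw":0},
  {"dr":[0,0,0],"slide":[0,-35,0.3],"jaw":0},
])

```text
clock: 9.25
position: [475.7, -7.7, 62.6]
ee_rot: [0.993, -0.122, 0.0, -0.0]
contact_force: [-0.8, 2.5, 6.9]
gripper_width: 0.1
grasp_force: 3.3
```

```bash
python3 g.py; python3 - <<'E'
from bench import optics
import cv2,numpy as np
a=optics.get_image("scene")[170:290,220:360]
w=optics.get_image("wrist")
cv2.imwrite("pics/e.png",np.hstack([cv2.resize(a,(420,360),interpolation=cv2.INTER_CUBIC),cv2.resize(w,(380,360))]))
E
```

```text
t 9.25 lane pos [-60.25 -64.79  62.64] F [-0.83  2.54  6.86] w 0.08305564600672921
lane axes in tool: [[ 1.  0.  0.]
 [ 0. -1.  0.]
 [ 0. -0. -1.]]
align rotvec/8deg [-0. -0.  0.]
```

View pics/e.png

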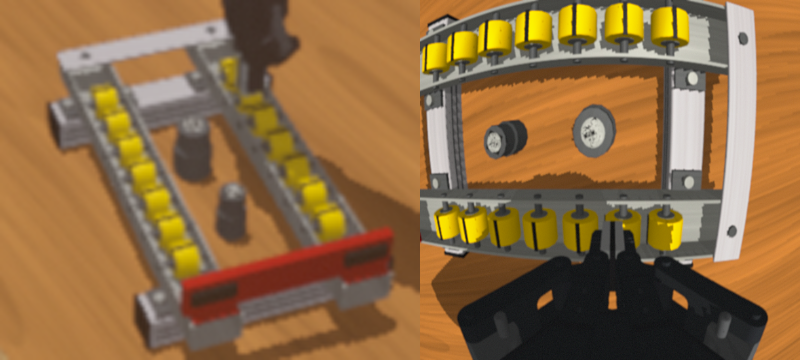

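The wrist view shows a black mark on top of every wheel. On near wheel 1 (rightmost, at 665,228) the mark has rolled out of sight, so the touch works at about 7 N. I'll continue the stroke.

Emit:
step_arm([
  {"dr":[0,0,0],"slide":[0,-6,0],"jaw":0},
  {"dr":[0,0,0],"slide":[0,-12,0],"jaw":0},
  {"dr":[0,0,0],"slide":[0,-18,0],"jaw":0},
  {"dr":[0,0,0],"slide":[0,-24,0],"jaw":0},
  {"dr":[0,0,0],"slide":[0,-30,0],"jaw":0},
  {"dr":[0,0,0],"slide":[0,-36,0],"jaw":0},
  {"dr":[0,0,0],"slide":[0,-42,0],"jaw":0},
  {"dr":[0,0,0],"slide":[0,-48,0],"jaw":0},
])

```text
clock: 10.35
position: [487.1, 38.5, 62.0]
ee_rot: [0.993, -0.122, -0.0, 0.0]
contact_force: [-1.9, -3.8, 8.5]
gripper_width: 0.2
grasp_force: 4.6
```

```bash
python3 g.py
```

```text
t 10.35 lane pos [-60.36 -17.27  62.01] F [-1.9  -3.84  8.5 ] w 0.18877803662243348
lane axes in tool: [[ 1. -0. -0.]
 [-0. -1. -0.]
 [-0.  0. -1.]]
align rotvec/8deg [ 0.01  0.   -0.  ]
```

Emit:
step_arm([
  {"dr":[0,0,0],"slide":[0,-6,-0.1],"jaw":0},
  {"dr":[0,0,0],"slide":[0,-12,-0.2],"jaw":0},
  {"dr":[0,0,0],"slide":[0,-18,-0.2],"jaw":0},
  {"dr":[0,0,0],"slide":[0,-24,-0.2],"jaw":0},
  {"dr":[0,0,0],"slide":[0,-30,-0.2],"jaw":0},
  {"dr":[0,0,0],"slide":[0,-36,-0.2],"jaw":0},
  {"dr":[0,0,0],"slide":[0,-42,-0.2],"jaw":0},
  {"dr":[0,0,0],"slide":[0,-48,-0.2],"jaw":0},
])

```text
clock: 11.35
position: [498.9, 85.2, 63.0]
ee_rot: [0.993, -0.122, 0.0, 0.0]
contact_force: [-2.6, 0.4, 5.2]
gripper_width: 0.4
grasp_force: 3.0
```

Emit:
step_arm([
  {"dr":[0,0,0],"slide":[0,-6,0],"jaw":0},
  {"dr":[0,0,0],"slide":[0,-12,0],"jaw":0},
  {"dr":[0,0,0],"slide":[0,-18,0],"jaw":0},
  {"dr":[0,0,0],"slide":[0,-24,0],"jaw":0},
  {"dr":[0,0,0],"slide":[0,-30,0],"jaw":0},
  {"dr":[0,0,0],"slide":[0,-36,0],"jaw":0},
  {"dr":[0,0,0],"slide":[0,-42,0],"jaw":0},
  {"dr":[0,0,0],"slide":[0,-48,0],"jaw":0},
])

```text
clock: 12.35
position: [510.4, 131.7, 62.0]
ee_rot: [0.993, -0.122, -0.0, 0.0]
contact_force: [-0.1, -0.7, -0.1]
gripper_width: 0.2
grasp_force: 0.0
```

```bash
python3 g.py "(-60,110,62.4)"
```

```text
t 12.35 lane pos [-60.31  78.87  61.98] F [-0.09 -0.69 -0.08] w 0.22465904888034577
(-60,110,62.4) slide from measured [  0.29 -31.14  -0.42]
lane axes in tool: [[ 1. -0. -0.]
 [-0. -1. -0.]
 [-0.  0. -1.]]
align rotvec/8deg [ 0.  0. -0.]
```

Emit:
step_arm([
  {"dr":[0,0,0],"slide":[0,-6,0],"jaw":0},
  {"dr":[0,0,0],"slide":[0,-12,0],"jaw":0},
  {"dr":[0,0,0],"slide":[0,-18,0],"jaw":0},
  {"dr":[0,0,0],"slide":[0,-24,0],"jaw":0},
  {"dr":[0,0,0],"slide":[0,-30,0],"jaw":0},
  {"dr":[0,0,0],"slide":[0,-32,-2],"jaw":0},
  {"dr":[0,0,0],"slide":[0,-32,-15],"jaw":0},
  {"dr":[0,0,0],"slide":[0,-32,-30],"jaw":0},
])

```text
clock: 13.35
position: [518.2, 162.3, 93.3]
ee_rot: [0.993, -0.122, 0.0, 0.0]
contact_force: [-0.5, -0.2, -0.2]
gripper_width: -0.2
grasp_force: 0.0
```

Emit:
step_arm([
  {"dr":[0,0,0],"slide":[8,15,-5],"jaw":0},
  {"dr":[0,0,0],"slide":[24,45,-5],"jaw":0},
  {"dr":[0,0,0],"slide":[44,85,-5],"jaw":0},
  {"dr":[0,0,0],"slide":[66,130,-5],"jaw":0},
  {"dr":[0,0,0],"slide":[88,175,-5],"jaw":0},
  {"dr":[0,0,0],"slide":[108,214,-5],"jaw":0},
  {"dr":[0,0,0],"slide":[118,232,-3],"jaw":0},
  {"dr":[0,0,0],"slide":[120,235,0],"jaw":0},
])

```text
clock: 14.35
position: [577.4, -96.2, 92.3]
ee_rot: [0.992, -0.123, 0.0, -0.0]
contact_force: [-1.0, -0.3, -0.1]
gripper_width: 0.3
grasp_force: 0.0
```

```bash
python3 g.py "(60,-123,63.2)";  python3 - <<'E'
from bench import optics
import cv2
cv2.imwrite("pics/f.png",optics.get_image("wrist"))
E
```

```text
t 14.35 lane pos [  59.93 -126.03   92.28] F [-0.98 -0.26 -0.06] w 0.2739702549424422
(60,-123,63.2) slide from measured [ 0.07 -3.02 29.08]
lane axes in tool: [[ 1. -0.  0.]
 [-0. -1.  0.]
 [ 0. -0. -1.]]
align rotvec/8deg [-0.   -0.   -0.02]
```

View pics/f.png

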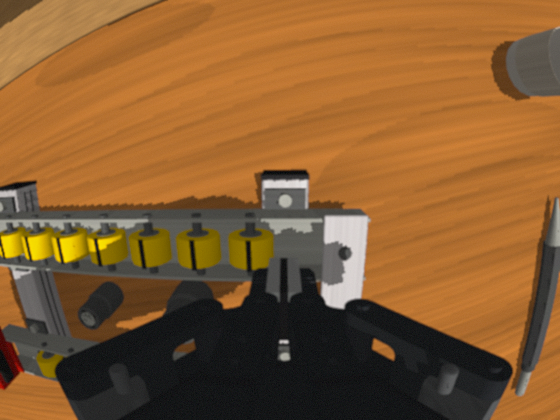

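The wrist view shows the far wheels still with their marks on top, and the tool over the far rail just before wheel 1 (250,248). I'll descend and stroke.

Emit:
step_arm([
  {"dr":[0,0,0],"slide":[0,0,8],"jaw":0},
  {"dr":[0,0,0],"slide":[0,0,18],"jaw":0},
  {"dr":[0,0,0],"slide":[0,0,25],"jaw":0},
  {"dr":[0,0,0],"slide":[0,0,28],"jaw":0},
  {"dr":[0,0,0],"slide":[0,0,29],"jaw":0},
  {"dr":[0,0,0],"slide":[0,0,29],"jaw":0},
  {"dr":[0,0,0],"slide":[0,0,29],"jaw":0},
  {"dr":[0,0,0],"slide":[0,0,29],"jaw":0},
])

```text
clock: 15.4
position: [577.7, -94.7, 63.5]
ee_rot: [0.993, -0.122, 0.0, -0.0]
contact_force: [-0.1, -0.7, 0.7]
gripper_width: 0.1
grasp_force: 0.0
```

```bash
python3 g.py "(60,-102,62.3)"
```

```text
t 15.4 lane pos [  59.8  -124.49   63.54] F [-0.08 -0.68  0.69] w 0.0878076623058753
(60,-102,62.3) slide from measured [  0.19 -22.49   1.25]
lane axes in tool: [[ 1. -0.  0.]
 [-0. -1.  0.]
 [ 0. -0. -1.]]
align rotvec/8deg [-0. -0. -0.]
```

Emit:
step_arm([
  {"dr":[0,0,0],"slide":[0,-1,0.6],"jaw":0},
  {"dr":[0,0,0],"slide":[0,-3,1.2],"jaw":0},
  {"dr":[0,0,0],"slide":[0,-6,1.2],"jaw":0},
  {"dr":[0,0,0],"slide":[0,-10,1.2],"jaw":0},
  {"dr":[0,0,0],"slide":[0,-14,1.2],"jaw":0},
  {"dr":[0,0,0],"slide":[0,-18,1.2],"jaw":0},
  {"dr":[0,0,0],"slide":[0,-22,1.2],"jaw":0},
  {"dr":[0,0,0],"slide":[0,-25,1.2],"jaw":0},
])

```text
clock: 16.4
position: [583.8, -70.0, 63.0]
ee_rot: [0.993, -0.122, 0.0, 0.0]
contact_force: [-1.6, 0.7, 4.5]
gripper_width: -0.3
grasp_force: 2.2
```

```bash
python3 g.py
```

```text
t 16.4 lane pos [ 59.78 -99.05  62.98] F [-1.59  0.7   4.51] w -0.2711505583150367
lane axes in tool: [[ 1.  0.  0.]
 [ 0. -1.  0.]
 [ 0. -0. -1.]]
align rotvec/8deg [-0. -0.  0.]
```

Same contact as before. I'll continue along the far rail.

Emit:
step_arm([
  {"dr":[0,0,0],"slide":[0,-5,0.1],"jaw":0},
  {"dr":[0,0,0],"slide":[0,-10,0.2],"jaw":0},
  {"dr":[0,0,0],"slide":[0,-15,0.2],"jaw":0},
  {"dr":[0,0,0],"slide":[0,-20,0.2],"jaw":0},
  {"dr":[0,0,0],"slide":[0,-25,0.2],"jaw":0},
  {"dr":[0,0,0],"slide":[0,-30,0.2],"jaw":0},
  {"dr":[0,0,0],"slide":[0,-34,0.2],"jaw":0},
  {"dr":[0,0,0],"slide":[0,-34,0.2],"jaw":0},
])

```text
clock: 17.4
position: [592.2, -36.7, 62.7]
ee_rot: [0.993, -0.122, 0.0, -0.0]
contact_force: [-3.0, 2.9, 6.2]
gripper_width: -0.0
grasp_force: 3.1
```

Emit:
step_arm([
  {"dr":[0,0,0],"slide":[0,-6,0],"jaw":0},
  {"dr":[0,0,0],"slide":[0,-12,0],"jaw":0},
  {"dr":[0,0,0],"slide":[0,-18,0],"jaw":0},
  {"dr":[0,0,0],"slide":[0,-24,0],"jaw":0},
  {"dr":[0,0,0],"slide":[0,-30,0],"jaw":0},
  {"dr":[0,0,0],"slide":[0,-36,0],"jaw":0},
  {"dr":[0,0,0],"slide":[0,-42,0],"jaw":0},
  {"dr":[0,0,0],"slide":[0,-48,0],"jaw":0},
])

```text
clock: 18.4
position: [603.4, 9.1, 61.9]
ee_rot: [0.993, -0.122, -0.0, 0.001]
contact_force: [-1.6, -3.4, 8.8]
gripper_width: -0.0
grasp_force: 4.6
```

```bash
python3 g.py
```

```text
t 18.4 lane pos [ 59.67 -17.6   61.93] F [-1.56 -3.36  8.83] w -0.0012029761978849395
lane axes in tool: [[ 1. -0. -0.]
 [-0. -1. -0.]
 [-0.  0. -1.]]
align rotvec/8deg [ 0.01  0.01 -0.  ]
```

Emit:
step_arm([
  {"dr":[0,0,0],"slide":[0,-6,-0.1],"jaw":0},
  {"dr":[0,0,0],"slide":[0,-12,-0.2],"jaw":0},
  {"dr":[0,0,0],"slide":[0,-18,-0.2],"jaw":0},
  {"dr":[0,0,0],"slide":[0,-24,-0.2],"jaw":0},
  {"dr":[0,0,0],"slide":[0,-30,-0.2],"jaw":0},
  {"dr":[0,0,0],"slide":[0,-36,-0.2],"jaw":0},
  {"dr":[0,0,0],"slide":[0,-42,-0.2],"jaw":0},
  {"dr":[0,0,0],"slide":[0,-48,-0.2],"jaw":0},
])

```text
clock: 19.4
position: [615.3, 56.1, 63.0]
ee_rot: [0.993, -0.122, 0.0, 0.0]
contact_force: [-2.7, 0.8, 5.7]
gripper_width: -0.2
grasp_force: 2.9
```

Emit:
step_arm([
  {"dr":[0,0,0],"slide":[0,-6,0],"jaw":0},
  {"dr":[0,0,0],"slide":[0,-12,0],"jaw":0},
  {"dr":[0,0,0],"slide":[0,-18,0],"jaw":0},
  {"dr":[0,0,0],"slide":[0,-24,0],"jaw":0},
  {"dr":[0,0,0],"slide":[0,-30,0],"jaw":0},
  {"dr":[0,0,0],"slide":[0,-36,0],"jaw":0},
  {"dr":[0,0,0],"slide":[0,-42,0],"jaw":0},
  {"dr":[0,0,0],"slide":[0,-48,0],"jaw":0},
])

```text
clock: 20.4
position: [626.8, 102.6, 61.7]
ee_rot: [0.993, -0.122, -0.0, 0.0]
contact_force: [-0.7, 0.0, -0.7]
gripper_width: 0.0
grasp_force: 0.0
```

Emit:
step_arm([
  {"dr":[0,0,0],"slide":[0,-6,0],"jaw":0},
  {"dr":[0,0,0],"slide":[0,-12,0],"jaw":0},
  {"dr":[0,0,0],"slide":[0,-18,0],"jaw":0},
  {"dr":[0,0,0],"slide":[0,-24,0],"jaw":0},
  {"dr":[0,0,0],"slide":[0,-30,0],"jaw":0},
  {"dr":[0,0,0],"slide":[0,-32,-2],"jaw":0},
  {"dr":[0,0,0],"slide":[0,-32,-15],"jaw":0},
  {"dr":[0,0,0],"slide":[0,-32,-35],"jaw":0},
])

```text
clock: 21.4
position: [634.3, 133.1, 97.5]
ee_rot: [0.993, -0.122, -0.001, 0.0]
contact_force: [0.1, -0.3, 0.1]
gripper_width: -0.1
grasp_force: 0.0
```

```bash
python3 g.py "(-140,0,230)"
```

```text
t 21.4 lane pos [ 59.62 110.16  97.5 ] F [ 0.13 -0.32  0.05] w -0.05822322608212323
(-140,0,230) slide from measured [-199.66  110.41 -132.23]
lane axes in tool: [[ 1. -0. -0.]
 [-0. -1. -0.]
 [-0.  0. -1.]]
align rotvec/8deg [ 0.01  0.01 -0.  ]
```

Emit:
step_arm([
  {"dr":[0,0,0],"slide":[0,0,-30],"jaw":0},
  {"dr":[0,0,0],"slide":[-25,14,-60],"jaw":0},
  {"dr":[0,0,0],"slide":[-60,34,-80],"jaw":0},
  {"dr":[0,0,0],"slide":[-100,56,-90],"jaw":0},
  {"dr":[0,0,0],"slide":[-140,78,-100],"jaw":0},
  {"dr":[0,0,0],"slide":[-175,98,-100],"jaw":0},
  {"dr":[0,0,0],"slide":[-195,108,-100],"jaw":0},
  {"dr":[0,0,0],"slide":[-200,110,-100],"jaw":0},
])

```text
clock: 22.4
position: [413.1, 74.7, 198.3]
ee_rot: [0.993, -0.122, 0.001, -0.001]
contact_force: [0.3, 0.1, 0.3]
gripper_width: 0.2
grasp_force: 0.0
```

```bash
python3 - <<'E'
from bench import optics
import cv2
w=optics.get_image("wrist");cv2.imwrite("pics/g.png",cv2.resize(w,(800,600),interpolation=cv2.INTER_CUBIC))
E
```

```text
(no output)
```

View pics/g.png

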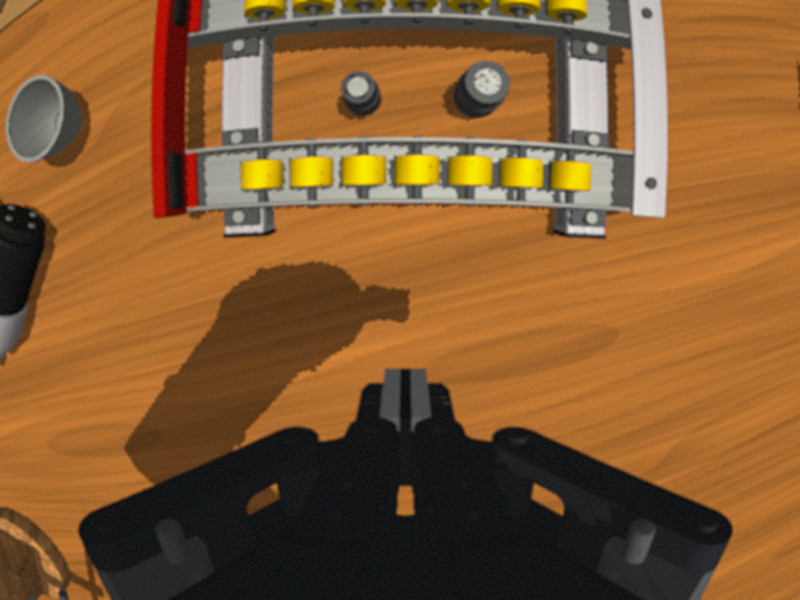

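All 7 near wheels (row at about y=173) have turned and their marks are out of sight. Sockets and bowl are in place. The far row is cut off at the top edge, so I'll shift to see it fully.

Emit:
step_arm([
  {"dr":[0,0,0],"slide":[15,0,-5],"jaw":0},
  {"dr":[0,0,0],"slide":[40,0,-10],"jaw":0},
  {"dr":[0,0,0],"slide":[65,0,-10],"jaw":0},
  {"dr":[0,0,0],"slide":[85,0,-10],"jaw":0},
  {"dr":[0,0,0],"slide":[95,0,-10],"jaw":0},
  {"dr":[0,0,0],"slide":[100,0,-10],"jaw":0},
  {"dr":[0,0,0],"slide":[100,0,-10],"jaw":0},
  {"dr":[0,0,0],"slide":[100,0,-10],"jaw":0},
])

```text
clock: 23.45
position: [510.5, 50.9, 207.2]
ee_rot: [0.993, -0.122, -0.0, -0.0]
contact_force: [-0.6, -0.8, -0.5]
gripper_width: 0.0
grasp_force: 0.0
```

```bash
python3 - <<'E'
from bench import optics
import cv2
w=optics.get_image("wrist");cv2.imwrite("pics/h.png",cv2.resize(w,(800,600),interpolation=cv2.INTER_CUBIC))
E
```

```text
(no output)
```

View pics/h.png

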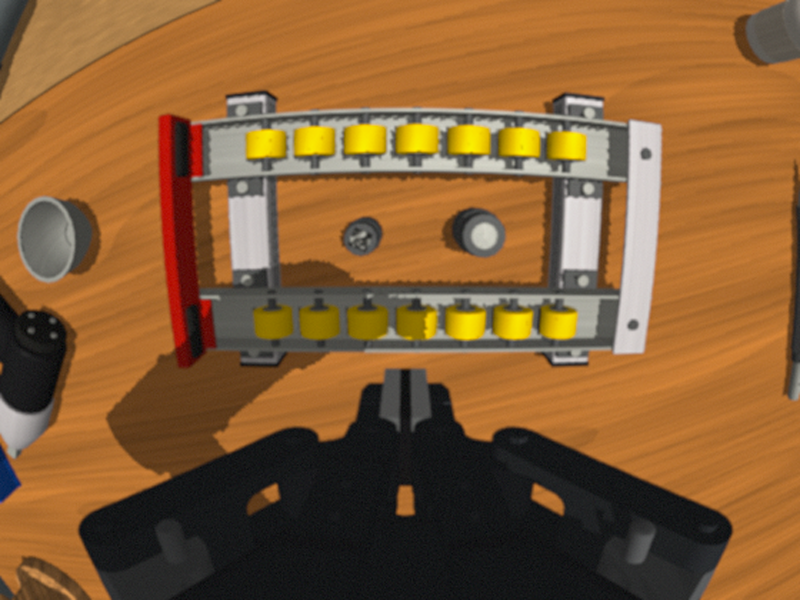

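All 14 wheels have rolled their marks out of view, and the loose things are in place. The arm is clear of everything, so I'll hand in.

```bash
python3 -c "
from bench import arm
print(arm.job_done())"
```

```text
the job is handed in; nothing more can be done
None
```

I handed the job in: I stroked both rails towards the red end stop with under about 10 N in every force reading, all 14 wheels turned, and the last wrist view shows both sockets and the bowl still in place.

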